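Slide a loaded tray over the step into its dock and shut the gate

TASK

Take the stepped gauge block off the dock and stand it upright on the table beside it, clear of the dock. Then slide the loaded tray from the loading board by its handle over the step onto the dock bed, handle end first, until it is fully home against the end stop: keep it on its base with only its leading end raised enough to clear the step, never carried through the air, and keep the two vials and the tamping rod standing in it. Finally swing the gate shut behind the tray, let go, and leave the other things on the table where they are.

Things in the scene. Friction and masses are not known exactly. Their poses are not given: they have to be found in the camera images.
- dock: Fixed low tray dock, aluminium and dark steel. Origin: level with the loading board's top (6 mm above the table), under the centre of the docked tray; z up, y points out of its open mouth. Bed 150 x 163 mm (x,y), top at z=10 mm. Side rails with inner faces at x=+-59 mm (flaring out over the last 28 mm at the mouth), tops at z=22 mm. A tray fully home has its origin over this origin, axes parallel.
- dock_step (a point): Middle of the top edge of the bed's square front step, at dock (0, +78, 10) mm: the tray comes from the loading board over this 10 mm step.
- dock_stop (a point): Middle of the end stop's inner face, at dock (0, -75.5, 18) mm; the stop bar is 10 mm thick (outer face at dock y=-85.5 mm), 142 mm wide, top at dock z=26 mm. The tray's handle end rests against it when home.
- gate (a joint): Swing gate behind the mouth, upright pivot at dock x=+73, y=+84 mm. 0 = shut, bar across half the mouth along the dock's -x, 4 mm behind a tray that is home; grows clockwise from above as it opens (1.57 = bar along the dock's +y, beside the lane); stops at 0 and 2.2 rad. Stays where left; 1 N at the knob moves it. Bar 74 x 10 mm, at dock z=14 to 28 mm. Starts open.
- board: Fixed flat grey loading board on the table, 255 x 340 x 6 mm (x,y,z), the tray starts on it. Origin: centre of its underside; top 6 mm above the table. It runs under the dock's mouth.
- gate_knob (a point): Centre of the black upright round knob on the gate bar's free end, 65 mm from the pivot: 16 mm diameter, from 38 to 80 mm above the loading board; this point is 59 mm above it.
- dock_hinge (a point): Point on the gate's pivot axis, 59 mm above the loading board, at the height of the knob's centre.
- tray: Loose open sheet-steel tray, 110 x 150 mm (x,y), walls 20 mm high and 3 mm thick, floor 3 mm, about 0.5 kg empty and about 0.7 kg loaded. Origin: centre of its flat underside, z up. Its leading (handle) end is at y=-75 mm, its tail at y=+75 mm. Starts on the loading board with the handle end towards the dock's mouth.
- tray_handle (a point): Middle of the crossbar of the tray's dark bow handle, at tray (0, -47, 55) mm: a round bar of 12 mm diameter along the tray's y, straight for 32 mm, top 61 mm above the underside. Grip across it (along the tray's x) from above; the tray can pitch a little in the grip.
- tray_tail (a point): Middle of the lower edge of the tray's tail end, tray (0, +75, 0) mm.
- gauge_block: Loose steel stepped gauge block, 22 x 60 x 40 mm (x,y,z), about 0.16 kg; starts standing on the dock bed. Origin: centre of its underside. Steps: 12 mm high for y=-30..-12, 26 mm for y=-12..+4, 40 mm for y=+4..+30. Grip it across its 22 mm flats (its x).
- rod: Tamping rod standing in the tray on its round foot, 40 mm diameter, 88 mm high. Origin: centre of its foot's underside, z up.
- vial_a: Capped sample vial standing in the tray, 25 mm diameter, 60 mm high. Origin: centre of its underside, z up.
- vial_b: Second capped sample vial standing in the tray, 25 mm diameter, 60 mm high. Origin: centre of its underside, z up.
- ring_station: Fixed scenery: round ring fixture with a ring lying on it, 360 mm diameter, 34 mm high. Origin: centre, on the table. The bare table runs from its front side to the table's front edge at world x=0.33; left of world y=0 the front corner of the table is cut off at a slant.
- bottle: Bystander: bottle with cap, 64 mm diameter, 150 mm high. Origin: centre of its underside.
- jar: Bystander: jar with screw lid, 68 mm diameter, 105 mm high. Origin: centre of its underside.
- beaker: Bystander: empty steel beaker, 74 mm diameter, 84 mm high. Origin: centre of its underside.
- timer: Bystander: round dial timer, 71 mm diameter, 30 mm high. Origin: centre of its underside.

How it is judged (in metres and radians):
On the way, in this order (a step that is already met when the one before it is completed fails the run):
1. the gauge block stands upright on the table (or board), off the dock (height (world z) of gauge_block between -0.005 and 0.011 m and angle between gauge_block's own z axis and vertical below 0.1 rad), for 0.2 s.
2. the tray lies fully home on the dock bed (y of tray in the frame of dock between -0.007 and 0.007 m and x of tray in the frame of dock between -0.008 and 0.008 m and height (world z) of tray between 0.013 and 0.02 m and angle between tray's own z axis and vertical below 0.03 rad and y of tray_handle in the frame of dock below 0 m), for 0.2 s.
At the end, for the whole second after the job is handed in: Tray flat on the dock bed (tilt < 0.03 rad), origin within 7 mm (y) and 8 mm (x) of the dock's, handle at the stop; rod and vials upright (0.1 rad) on its floor; gate below 0.1 rad; gauge block upright (0.1 rad) on table or board; tray and block at rest (all of step 1 and all of step 2 and angle between each of rod, vial_a, vial_b's own z axis and vertical below 0.1 rad and x of rod in the frame of tray between -0.055 and 0.055 m and y of rod in the frame of tray between -0.075 and 0.075 m and z of rod in the frame of tray between -0.002 and 0.012 m and x of vial_a in the frame of tray between -0.055 and 0.055 m and y of vial_a in the frame of tray between -0.075 and 0.075 m and z of vial_a in the frame of tray between -0.002 and 0.012 m and x of vial_b in the frame of tray between -0.055 and 0.055 m and y of vial_b in the frame of tray between -0.075 and 0.075 m and z of vial_b in the frame of tray between -0.002 and 0.012 m and value of joint gate below 0.1 rad and linear speed of each of tray, gauge_block below 0.01 m/s); the robot touches nothing.
It fails at once if the tray's tail end is raised more than 22 mm above the loading board, or its middle more than 30 mm (carried instead of slid) (height (world z) of tray_tail above 0.028 m or height (world z) of tray above 0.036 m).
It fails at once if the tray is tipped by more than 0.25 rad (angle between tray's own z axis and vertical above 0.25 rad).
It fails at once if the rod or a vial tips by more than 0.5 rad (angle between any of rod, vial_a, vial_b's own z axis and vertical above 0.5 rad).
It fails at once if a bystander (bottle, jar, beaker, timer) is moved by more than 30 mm (distance of any of bottle, jar, beaker, timer from where it was at the start of the episode above 0.03 m).
It also fails if it takes over 61 s, if anything falls off the work surface, if the arm or the gripper's body presses on something with over 40 N, if the wrist force passes 120 N, or if a joint passes its speed limit or range.

ROBOT

A 6-joint arm with a two-finger parallel gripper is mounted at the origin on a cart in front of the work surface, level with it; the furniture and walls round the work are solid. World frame = base frame: x ahead of the robot, y to its left, z up, the work surface at z = 0. Lengths are in mm, angles in degrees, forces in N, time in s.
With the tool pointing down it reaches from about 350 to 975 mm from the base axis. Payload 7.1 kg.
Tool frame: the origin (TCP) lies at the very end of the fingers, on their centre line; the grasp point (between the pads) lies 19 mm behind it (arm.grip_depth is the distance from the TCP to the grasp point, in mm); z points along the fingers, y is the line along which they close (so a half turn about z gives the same grasp; the last joint's range is limited). The gripper opens to 88 mm and grips with 3 to 60 N. Pads are 20 mm wide; open, the fingers measure 115 mm over their backs; the gripper's body (75 mm by 178 mm) begins 61 mm behind the grasp point.
Start: joints at [-74.198, 24.242, 93.386, -0, 62.372, -1.089], TCP at [181.611, -598.015, 222.675] pointing down, gripper open.
Joint ranges: [-172.04, 172.04], [-51.8, 120.97], [4.93, 147.93], [-75.15, 255.16], [6.16, 154.13], [-145.62, 145.62]. Speed limits (degrees/s): [136.94, 136.94, 172.46, 180, 180, 180].

INTERFACE

Orientations are given as a 3x3 rotation matrix whose columns are the frame's x, y, z axes.
In Python, from bench import arm gives the robot as it stands. The module is installed in compiled form; this text tells all that it offers.
- The arm moves only by the tool arm_command, never from a script. Its argument "plan" is one flat list of numbers, 7 for each row, row after row: the shift along the tool's x, y, z in mm, then the turn, a rotation vector about the tool's x, y, z in rad, then the opening, from -1 (shut) to 1 (fully open). In form: [tx, ty, tz, wx, wy, wz, fingers, tx, ty, tz, wx, wy, wz, fingers, ...]. A call has 1 to 5 rows; each row is the pose to reach, as a shift and turn from the pose commanded when the call began, along the tool's axes at that moment; what a row does not reach only later rows make up. A row lasts 1/8 s, in which the tool goes at most 62.5 mm and 10.7 degrees, less where a joint would pass 70% of its speed; a pose out of reach is approached as far as the arm can. A call with a gripper value outside its range is refused whole. The fingers move at their own pace and stop on an object; the grip force is fixed at half the most. Time passes only in rows, so rows that repeat a pose let the fingers close. It gives the time, the measured TCP pose, the force, the opening and the grip force at its end, in the units of the state.
- arm.get_obs(): the state, without advancing time (a new reading comes with each control period).
- arm.snapshot(name): name is "scene" or "top"; returns the picture (400x640x3 uint8, red, green, blue); there is no depth.
- arm.camera_model(name): a dict with "vertical_fov" (degrees; the focal length in pixels is half the picture's height over the tangent of half this angle, whatever the lens; pixels are square), "cx", "cy" (the principal point, pixels), "world_to_cam" (4x4, takes a point from world to camera coordinates). Camera axes: x right, y down, z forward; pixel columns grow to the right and rows downward; lengths in mm; the calibration is good to about 2 mm. A picture is of the moment at which its call begins. camera_model takes no time and is no camera call.
- arm.sign_off(): hands the job in; it is judged then, once.
The state is a dict: "time_s": time; "qpos": joint angles; "qvel": joint speeds; "joint_efforts": joint torques, N m; "position": TCP position; "orientation": TCP orientation; "contact_force": force on the tool from outside, world axes, zero at the start; "ft_torque": the same for the moment, N m; "gripper_width": finger opening in mm; "grip_force": force on a finger pad.
Only numpy, scipy, OpenCV 4.12 (cv2) and the standard library are available. Lean on these libraries where they do the work, as an engineer would, in place of code of your own. Each camera call takes 0.05 s, during which the arm holds its last target. There are 200 camera calls.

## Working session

There is one attempt and no reset: what is moved stays moved. The work goes in short steps, Python scripts to look and compute and a tool call to move; the robot and the scene stay as the last step left them, time stands still between calls to the robot, and variables do not carry over. Pictures are saved under pics/ and viewed, at most 10 in all, crops included, and the job is handed in when it is done.

Besides the shell and the picture viewer there is one more tool, called after "Emit:" as name(argument=value, ...), one argument or row to a line, values as JSON. arm_command: Moves the arm, as the interface text tells. Its arguments: {"type":"object","properties":{"plan":{"type":"array"}},"required":["plan"]}

```bash
mkdir -p pics; python3 - <<'E'
from bench import arm
import cv2,numpy as np
np.set_printoptions(precision=4,suppress=True)
for n in ("scene","top"):
    im=arm.snapshot(n); cv2.imwrite(f"pics/{n}0.png",im[:,:,::-1]); np.save(f"pics/{n}0.npy",im)
    m=arm.camera_model(n); print(n,m)
o=arm.get_obs();print(o["time_s"],o["position"],o["orientation"],o["gripper_width"])
E
```

```text
scene {'vertical_fov': 44.66618080145055, 'cx': 320.4679834635802, 'cy': 203.5908443101308, 'world_to_cam': array([[   0.7146,   -0.6995,   -0.0088, -550.5403],
       [  -0.5506,   -0.5546,   -0.6239,  179.3097],
       [   0.4315,    0.4507,   -0.7815, 1026.8277],
       [   0.    ,    0.    ,    0.    ,    1.    ]])}
top {'vertical_fov': 46.65332406672569, 'cx': 322.65219362762457, 'cy': 196.39738536197947, 'world_to_cam': array([[  -0.007 ,   -1.    ,   -0.0014, -264.0319],
       [  -0.9973,    0.0071,   -0.0727,  531.9907],
       [   0.0727,    0.0009,   -0.9974, 1318.9915],
       [   0.    ,    0.    ,    0.    ,    1.    ]])}
0.1 [ 181.4845 -597.5672  221.9947] [[ 0.9569  0.2905 -0.0004]
 [ 0.2905 -0.9569  0.0013]
 [ 0.     -0.0013 -1.    ]] 87.62464553948597
```

View pics/scene0.png

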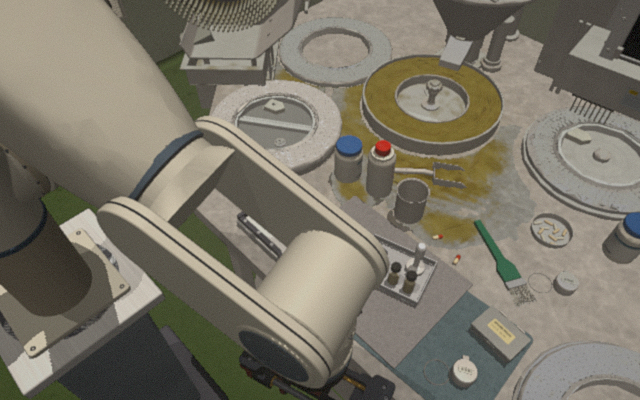

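View pics/top0.png

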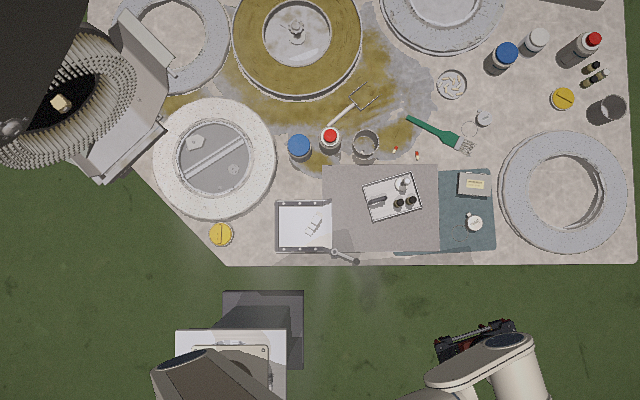

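The scene picture shows the tray around (405,270), with the arm hiding most of the dock. In the top picture the dock is at (275-330, 200-252) with its mouth to the right. The block is at about (313,227), the tray at about (392,197) with its handle at (377,202), and the gate runs from its hinge at (334,251) to its knob at (355,261). I'll enlarge the top view next.

```bash
cat > h.py <<'E'
import numpy as np,cv2
from bench import arm
np.set_printoptions(precision=2,suppress=True)
def ray(n,u,v):
    m=arm.camera_model(n);f=200/np.tan(np.radians(m["vertical_fov"]/2))
    T=np.array(m["world_to_cam"]);R=T[:3,:3]
    return -R.T@T[:3,3],R.T@np.array([(u-m["cx"])/f,(v-m["cy"])/f,1.])
def onz(n,u,v,z):
    c,d=ray(n,u,v);return c+d*(z-c[2])/d[2]
def tri(p,q):
    c,d=ray("top",*p);e,g=ray("scene",*q)
    s=np.linalg.lstsq(np.c_[d,-g],e-c,rcond=None)[0]
    a,b=c+d*s[0],e+g*s[1];return (a+b)/2,np.linalg.norm(a-b)
def proj(n,P):
    m=arm.camera_model(n);f=200/np.tan(np.radians(m["vertical_fov"]/2))
    T=np.array(m["world_to_cam"]);p=T[:3,:3]@P+T[:3,3];return f*p[0]/p[2]+m["cx"],f*p[1]/p[2]+m["cy"]
E
python3 - <<'E'
from h import *
im=np.load("pics/top0.npy")
c=im[155:275,265:445,::-1];c=cv2.resize(c,None,fx=4.4,fy=4.4,interpolation=cv2.INTER_CUBIC)
for k in range(0,180,20): cv2.putText(c,str(265+k),(int(k*4.4),10),0,.4,(0,0,255));cv2.line(c,(int(k*4.4),12),(int(k*4.4),20),(0,0,255))
for k in range(0,120,20): cv2.putText(c,str(155+k),(0,int(k*4.4)+4),0,.4,(0,0,255))
cv2.imwrite("pics/c1.png",c)
E
```

```text
(no output)
```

View pics/c1.png

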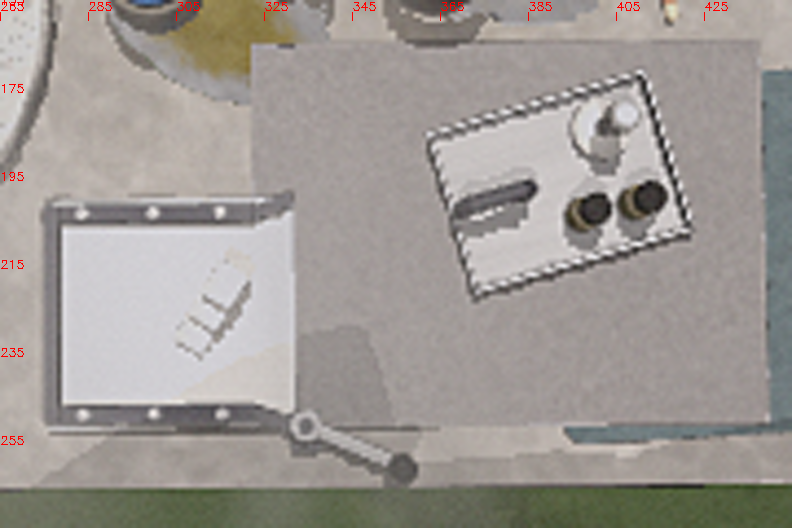

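Emit:
arm_command(
  plan=[40,-48,-20,0,0,0,1,80,-97,-40,0,0,0,1,118,-146,-60,0,0,0,1,158,-195,-70,0,0,0,1,197,-244,-80,0,0,0,1],
)

```text
time_s: 0.72
position: [295.1, -316.4, 301.1]
orientation: [[0.957, 0.29, 0.0], [0.29, -0.957, -0.0], [0.0, 0.0, -1.0]]
contact_force: [0.3, -0.3, 0.4]
gripper_width: 88.2
grip_force: 0.0
```

Emit:
arm_command(
  plan=[40,-48,0,0,0,0,1,80,-97,0,0,0,0,1,118,-146,0,0,0,0,1,158,-195,0,0,0,0,1,197,-244,0,0,0,0,1],
)

```text
time_s: 1.35
position: [412.3, -26.6, 300.9]
orientation: [[0.957, 0.291, 0.001], [0.291, -0.957, -0.0], [0.0, 0.0, -1.0]]
contact_force: [0.8, -0.8, -0.3]
gripper_width: 87.4
grip_force: 0.0
```

```bash
python3 - <<'E'
from h import *
im=arm.snapshot("scene");np.save("pics/scene1.npy",im);t=arm.snapshot("top");np.save("pics/top1.npy",t)
o=arm.get_obs();print(o["time_s"],o["position"],o["qpos"])
# expected place of block and tray in scene
for n,p,z in(("block",(313,227),36),("handle",(377,202),61),("hinge",(334,251),30)): 
    P=onz("top",*p,z);print(n,P,proj("scene",P))
u0,v0,w,h=215,195,235,175
c=cv2.resize(im[v0:v0+h,u0:u0+w,::-1],None,fx=3.4,fy=3.4,interpolation=cv2.INTER_CUBIC)
for k in range(0,w,20): cv2.putText(c,str(u0+k),(int(k*3.4),10),0,.4,(0,0,255));cv2.line(c,(int(k*3.4),12),(int(k*3.4),20),(0,0,255))
for k in range(0,h,20): cv2.putText(c,str(v0+k),(0,int(k*3.4)+4),0,.4,(0,0,255))
cv2.imwrite("pics/c2.png",c)
E
```

```text
1.45 [413.31 -23.65 300.75] [ -4.98   0.03 113.56   0.09  66.38  67.67]
block [ 442.09 -239.81   36.  ] (np.float64(290.2135683740591), np.float64(224.4928135772072))
handle [ 510.31 -419.43   61.  ] (np.float64(372.01198762869825), np.float64(248.34740015092592))
hinge [ 373.77 -298.89   30.  ] (np.float64(285.18442542617163), np.float64(260.5764549546805))
```

View pics/c2.png

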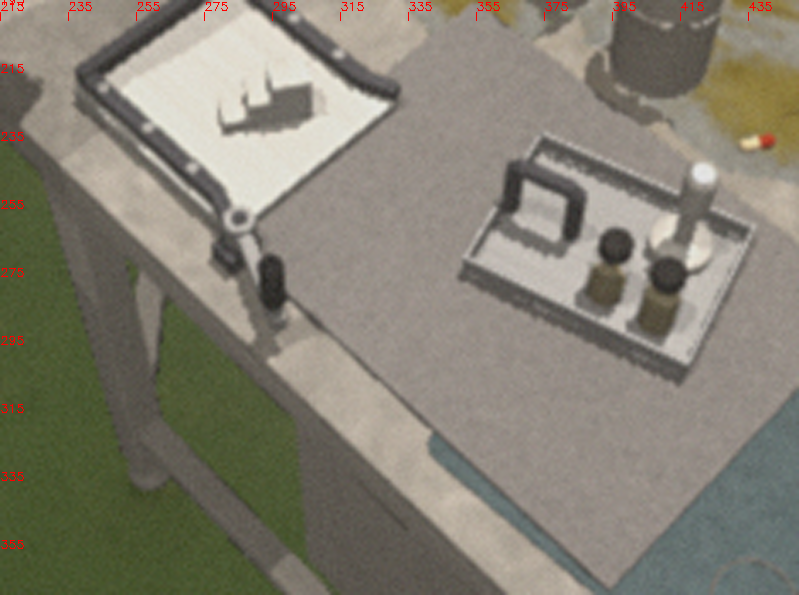

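The scene crop shows the block at about (280-307, 215-234). Its dark flat faces the camera, and it steps up to the tall end on the right. The hinge is at (285,259), the knob top at (295,271), and the handle bar runs from (367,244) to (385,251). Next I turn these into points.

```bash
cat >> h.py <<'E'
S=lambda x,y:(215+(x+.5)/3.4-.5,195+(y+.5)/3.4-.5)
C=lambda x,y:(265+(x+.5)/4.4-.5,155+(y+.5)/4.4-.5)
E
python3 - <<'E'
from h import *
a=onz("scene",*S(222,132),16);b=onz("scene",*S(313,121),16);print("block bottom edge",a,b,np.linalg.norm(b-a),np.degrees(np.arctan2(*(b-a)[1::-1])))
# dark-face outline: tall top corners
print("tall end top z (tri):",tri(C(243,255),S(313,83)))
print("top low end",onz("top",*C(178,345),28),onz("top",*C(200,358),16),"tall top corners",onz("top",*C(226,250),56),onz("top",*C(250,262),56),onz("top",*C(252,288),16))
for n,p,q in(("stop corner N",(45,203),(240,-10)),("handle L end",(460,210),(517,167)),("handle R end",(532,187),(577,193)),("hinge",(305,427),(240,216)),("knob",(402,468),(271,264)),("tray lead-near top",(475,298),(464,262)),("tray tail-near top",(690,236),(686,366)),("tray tail-far top",(643,73),(752,230)),("tray lead-far",(430,135),(542,138)),("step far",(294,213),(393,104)),("step near",(294,404),(255,218))):
    print(n,*tri(C(*p),S(*q)))
for n,p,z in(("stop in far",(61,225),32),("stop in near",(61,405),32),("stop out far",(45,200),32),("stop out near",(45,425),32),("bed far R",(294,213),16),("bed near R",(294,408),16),("rail far in L",(70,225),28),("rail far in R",(250,225),28),("rail near in",(70,405),28),("rail near inR",(250,405),28),("bd far",(250,42),6),("bd farR",(760,40),6),("bd nearR",(770,422),6)): print(n,onz("top",*C(*p),z))
E
```

```text
block bottom edge [ 418.01 -230.41   16.  ] [ 466.72 -266.19   16.  ] 60.436346633284906 -36.29380069888573
tall end top z (tri): (array([ 480.31, -257.45,   37.4 ]), np.float64(6.459528242915511))
top low end [ 425.18 -216.94   28.  ] [ 416.54 -230.8    16.  ] tall top corners [ 485.37 -248.83   56.  ] [ 477.63 -264.04   56.  ] [ 461.98 -265.09   16.  ]
stop corner N [ 521.66 -127.36  -12.82] 2.805645550363737
handle L end [ 511.83 -400.     55.49] 5.495962937288109
handle R end [ 523.28 -442.9    61.12] 1.4793361125771278
hinge [ 373.21 -299.1    40.15] 2.102343747489124
knob [ 349.09 -357.65   81.73] 1.095351743408341
tray lead-near top [ 455.54 -411.48   22.04] 3.303225630058127
tray tail-near top [ 495.08 -552.23   25.42] 4.344370120963162
tray tail-far top [ 601.2  -522.98   21.97] 0.30379924756190135
tray lead-far [ 561.77 -382.98   19.33] 0.8713098346862437
step far [ 511.91 -293.89   18.22] 2.829633599938294
step near [ 387.74 -293.21   14.76] 3.989537361394378
stop in far [ 503.32 -141.54   32.  ]
stop in near [ 387.18 -141.53   32.  ]
stop out far [ 519.64 -131.16   32.  ]
stop out near [ 374.44 -131.23   32.  ]
bed far R [ 510.98 -293.     16.  ]
bed near R [ 383.63 -291.93   16.  ]
rail far in L [ 503.49 -147.01   28.  ]
rail far in R [ 502.66 -264.1    28.  ]
rail near in [ 387.   -146.97   28.  ]
rail near inR [ 386.2  -263.31   28.  ]
bd far [ 625.76 -264.85    6.  ]
bd farR [ 624.66 -604.2     6.  ]
bd nearR [ 371.95 -604.45    6.  ]
```

```bash
python3 - <<'E'
from h import *
out=[]
for f,u0,v0 in(("top1",300,205),("scene1",272,208)):
    g=np.load(f"pics/{f}.npy")[v0:v0+30,u0:u0+40].mean(2)
    g=np.clip((g-g.min())/(g.max()-g.min()),0,1)**2.5*255
    c=cv2.resize(g.astype(np.uint8),None,fx=9.9,fy=9.9,interpolation=cv2.INTER_CUBIC)
    for k in range(0,40,5): cv2.putText(c,str(u0+k),(int(k*9.9),10),0,.35,0)
    for k in range(5,30,5): cv2.putText(c,str(v0+k),(0,int(k*9.9)+9),0,.35,0)
    out.append(c)
cv2.imwrite("pics/c3.png",np.hstack(out))
# predicted model points
ang=-36.3;d=np.array([np.cos(np.radians(ang)),np.sin(np.radians(ang)),0]);n=np.array([-d[1],d[0],0]);c0=np.array([448.9,-239.4,16])
for s,z in((-30,0),(-30,12),(-12,12),(-12,26),(4,26),(4,40),(30,40),(30,0)):
  for w in(-11,11):
    P=c0+s*d+w*n+[0,0,z];print(s,z,w,np.round(proj("top",P),1),np.round(proj("scene",P),1))
E
```

```text
-30 0 -11 [310.  235.4] [280.  233.4]
-30 0 11 [303.8 230.9] [279.2 225.6]
-30 12 -11 [309.8 235.4] [279.6 230.3]
-30 12 11 [303.6 230.9] [278.8 222.4]
-12 12 -11 [313.6 230.3] [287.7 229.4]
-12 12 11 [307.3 225.8] [286.7 221.5]
-12 26 -11 [313.4 230.3] [287.3 225.7]
-12 26 11 [307.1 225.7] [286.3 217.8]
4 26 -11 [316.8 225.7] [294.5 224.8]
4 26 11 [310.5 221.1] [293.5 216.9]
4 40 -11 [316.7 225.7] [294.2 221. ]
4 40 11 [310.3 221. ] [293.1 213.1]
30 40 -11 [322.2 218.1] [306.  219.6]
30 40 11 [315.8 213.5] [304.8 211.7]
30 0 -11 [322.2 218.5] [306.6 230.2]
30 0 11 [316. 214.] [305.4 222.4]
```

View pics/c3.png

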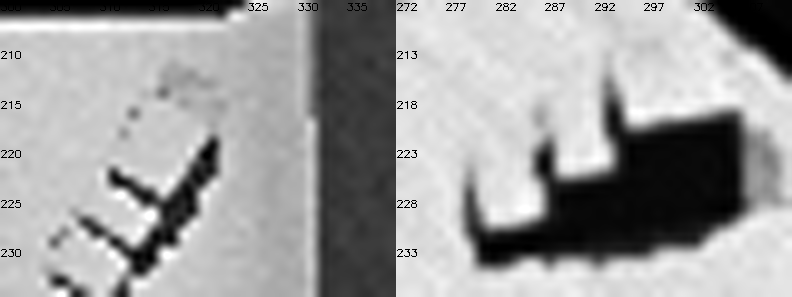

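The contrast picture shows the three risers in the top view at about (313,224), (311,229) and (306,234). They agree with the prediction to within 1 px, with the tall end at (319,215). Next I check the jar's clearance and compute the moves.

```bash
cat >> h.py <<'E'
def to(x,y,z,yaw):
    "shift in tool axes and wz to reach a tool-down pose; yaw = heading of tool x, deg"
    o=arm.get_obs();R=np.array(o["orientation"]);p=np.array(o["position"])
    cy=np.degrees(np.arctan2(R[1,0],R[0,0]));dy=(yaw-cy+180)%360-180
    print("now",p,"yaw",cy,"W",o["gripper_width"],"shift",R.T@(np.array([x,y,z])-p),"wz",-np.radians(dy))
E
python3 - <<'E'
from h import *
im=np.load("pics/top1.npy")
hsv=cv2.cvtColor(im,cv2.COLOR_RGB2HSV)
m=cv2.inRange(hsv,(95,100,40),(125,255,255));n,l,s,c=cv2.connectedComponentsWithStats(m)
for i in range(1,n):
    if s[i,4]>60:print("blue",s[i],onz("top",*c[i],105))
m=cv2.inRange(hsv,(0,150,80),(6,255,255));n,l,s,c=cv2.connectedComponentsWithStats(m)
for i in range(1,n):
    if s[i,4]>30:print("red",s[i],onz("top",*c[i],150))
to(458,-246,130,147)
E
```

```text
blue [496  42  22  22 380] [ 918.43 -778.38  105.  ]
blue [288 134  22  22 383] [ 665.94 -202.81  105.  ]
red [589  32  13  13 125] [ 939.37 -996.41  150.  ]
red [324 129  13  13 132] [ 681.72 -287.79  150.  ]
now [413.31 -23.65 300.75] yaw 17.31768395477603 W 87.71040999596387 shift [-23.68 225.76 170.48] wz -2.2633833966010295
```

Emit:
arm_command(
  plan=[-5,45,34,0,0,0.176,1,-10,90,68,0,0,0.352,1,-16,135,102,0,0,0.528,1,-21,180,136,0,0,0.704,1,-26,224,170,0,0,0.878,1],
)

```text
time_s: 2.08
position: [451.7, -252.6, 129.5]
orientation: [[0.831, -0.556, -0.0], [-0.556, -0.831, 0.0], [-0.0, 0.0, -1.0]]
contact_force: [0.9, 0.2, 0.1]
gripper_width: 88.0
grip_force: 0.0
```

```bash
python3 -c "
from h import *
to(455,-245,22,-33)"
```

```text
now [ 451.73 -252.6   129.46] yaw -33.79150762933788 W 87.96576566911638 shift [ -1.48  -8.14 107.46] wz -0.013814414186600728
```

Emit:
arm_command(
  plan=[0,0,20,0,0,0,1,0,0,40,0,0,0,1,0,0,40,0,0,0,1],
)

```text
time_s: 2.45
position: [450.6, -250.5, 89.3]
orientation: [[0.834, -0.551, -0.003], [-0.551, -0.834, 0.002], [-0.004, 0.0, -1.0]]
contact_force: [-0.6, 0.7, 0.7]
gripper_width: 87.7
grip_force: 0.0
```

```bash
python3 -c "
from h import *
to(455,-245,22,-33)"
```

```text
now [ 450.56 -250.46   89.29] yaw -33.4692658531509 W 87.66488888181553 shift [ 0.95 -7.03 67.28] wz -0.008190234204663183
```

Emit:
arm_command(
  plan=[1,-7,20,0,0,0,1,1,-7,44,0,0,0,1,1,-7,60,0,0,0,1,1,-7,67,0,0,0,1,1,-7,67,0,0,0,1],
)

```text
time_s: 3.08
position: [456.9, -245.3, 23.8]
orientation: [[0.835, -0.551, -0.0], [-0.551, -0.835, 0.0], [-0.0, 0.0, -1.0]]
contact_force: [0.6, 0.9, 0.4]
gripper_width: 87.7
grip_force: 0.0
```

Emit:
arm_command(
  plan=[0,0,0,0,0,0,-1,0,0,0,0,0,0,-1,0,0,0,0,0,0,-1,0,0,0,0,0,0,-1,0,0,0,0,0,0,-1],
)

```text
time_s: 3.7
position: [457.0, -245.2, 23.8]
orientation: [[0.835, -0.551, 0.0], [-0.551, -0.835, -0.0], [0.0, -0.0, -1.0]]
contact_force: [-0.1, -1.2, 0.1]
gripper_width: 41.1
grip_force: 0.0
```

Emit:
arm_command(
  plan=[0,0,0,0,0,0,-1,0,0,0,0,0,0,-1,0,0,0,0,0,0,-1,0,0,0,0,0,0,-1,0,0,0,0,0,0,-1],
)

```text
time_s: 4.32
position: [457.0, -245.2, 23.7]
orientation: [[0.835, -0.551, 0.0], [-0.551, -0.835, 0.0], [0.0, -0.0, -1.0]]
contact_force: [0.4, 0.3, -1.1]
gripper_width: 21.9
grip_force: 30.0
```

Emit:
arm_command(
  plan=[0,0,-15,0,0,0,-1,0,0,-35,0,0,0,-1,0,0,-55,0,0,0,-1,0,0,-60,0,0,0,-1,0,0,-60,0,0,0,-1],
)

```text
time_s: 4.95
position: [457.0, -245.3, 84.2]
orientation: [[0.835, -0.551, 0.001], [-0.551, -0.835, -0.0], [0.001, -0.0, -1.0]]
contact_force: [-0.2, 0.2, -2.0]
gripper_width: 22.0
grip_force: 30.0
```

```bash
python3 -c "
from h import *
to(570,-205,84,0)"
```

```text
now [ 457.04 -245.29   84.21] yaw -33.4171557654999 W 21.97113250158283 shift [ 72.09 -95.84   0.28] wz -0.5832393947597794
```

Emit:
arm_command(
  plan=[18,-24,0,0,0,-0.15,-1,36,-48,0,0,0,-0.3,-1,54,-72,0,0,0,-0.44,-1,72,-96,0,0,0,-0.583,-1,72,-96,0,0,0,-0.583,-1],
)

```text
time_s: 5.58
position: [571.1, -204.0, 82.8]
orientation: [[1.0, 0.002, -0.0], [0.002, -1.0, 0.0], [-0.0, -0.0, -1.0]]
contact_force: [-0.9, -0.3, -2.5]
gripper_width: 22.0
grip_force: 30.0
```

```bash
python3 -c "
from h import *
to(570,-205,9,0)"
```

```text
now [ 571.12 -203.95   82.83] yaw 0.10094201521220851 W 21.98356324285604 shift [-1.11  1.05 73.83] wz 0.0017617705190512986
```

Emit:
arm_command(
  plan=[0,0,25,0,0,0,-1,0,0,50,0,0,0,-1,0,0,66,0,0,0,-1,0,0,72,0,0,0,-1,0,0,72,0,0,0,-1],
)

```text
time_s: 6.2
position: [569.6, -204.8, 11.6]
orientation: [[1.0, -0.001, -0.001], [-0.001, -1.0, 0.0], [-0.001, -0.0, -1.0]]
contact_force: [0.7, -0.3, -1.4]
gripper_width: 22.0
grip_force: 30.0
```

Emit:
arm_command(
  plan=[0,0,2,0,0,0,-1,0,0,2,0,0,0,-1],
)

```text
time_s: 6.45
position: [570.2, -204.9, 10.3]
orientation: [[1.0, -0.0, 0.001], [-0.0, -1.0, -0.0], [0.001, 0.0, -1.0]]
contact_force: [0.3, 0.4, -2.0]
gripper_width: 22.1
grip_force: 30.0
```

Emit:
arm_command(
  plan=[0,0,1,0,0,0,-1,0,0,2,0,0,0,-1,0,0,2,0,0,0,-1],
)

```text
time_s: 6.82
position: [569.9, -204.7, 7.8]
orientation: [[1.0, -0.0, 0.0], [-0.0, -1.0, -0.0], [0.0, 0.0, -1.0]]
contact_force: [1.2, -0.1, -0.6]
gripper_width: 21.6
grip_force: 30.0
```

Emit:
arm_command(
  plan=[0,0,1,0,0,0,-1,0,0,1,0,0,0,-1],
)

```text
time_s: 7.08
position: [570.0, -204.7, 7.8]
orientation: [[1.0, -0.0, 0.0], [-0.0, -1.0, -0.0], [0.0, 0.0, -1.0]]
contact_force: [-2.6, 1.9, 8.2]
gripper_width: 21.9
grip_force: 30.0
```

Contact is clear. I release partly, then lift.

Emit:
arm_command(
  plan=[0,0,0,0,0,0,0,0,0,0,0,0,0,0,0,0,0,0,0,0,0,0,0,0,0,0,0,0.2,0,0,-10,0,0,0,0.2],
)

```text
time_s: 7.7
position: [569.2, -204.5, 16.4]
orientation: [[1.0, -0.0, -0.002], [-0.0, -1.0, 0.001], [-0.002, -0.001, -1.0]]
contact_force: [0.3, 0.2, 0.3]
gripper_width: 52.8
grip_force: 0.0
```

Emit:
arm_command(
  plan=[0,0,-40,0,0,0,0.2,0,0,-90,0,0,0,0.2,0,0,-130,0,0,0,0.2,0,0,-140,0,0,0,0.2],
)

```text
time_s: 8.2
position: [571.5, -205.3, 160.3]
orientation: [[1.0, -0.0, 0.005], [-0.0, -1.0, -0.002], [0.005, 0.002, -1.0]]
contact_force: [-0.3, 0.5, 0.1]
gripper_width: 53.2
grip_force: 0.0
```

```bash
python3 -c "
from h import *
to(516.5,-421.8,150,105)"
```

```text
now [ 571.52 -205.33  160.33] yaw -0.009103920146049556 W 53.15209422502462 shift [-55.04 216.46  10.47] wz -1.8327546079754333
```

Emit:
arm_command(
  plan=[-11,43,0,0,0,-0.183,0.2,-22,86,0,0,0,-0.366,0.2,-33,130,0,0,0,-0.55,0.2,-44,173,0,0,0,-0.733,0.2,-55,216,0,0,0,-0.916,0.2],
)

```text
time_s: 8.82
position: [513.8, -421.6, 155.7]
orientation: [[0.604, 0.797, -0.001], [0.797, -0.604, 0.001], [0.0, -0.002, -1.0]]
contact_force: [0.9, -0.4, 0.6]
gripper_width: 52.7
grip_force: 0.0
```

Emit:
arm_command(
  plan=[0,0,0,0,0,-0.183,0.2,0,0,0,0,0,-0.366,0.2,0,0,0,0,0,-0.55,0.2,0,0,0,0,0,-0.733,0.2,0,0,0,0,0,-0.916,0.2],
)

```text
time_s: 9.45
position: [514.2, -420.2, 155.5]
orientation: [[-0.264, 0.965, -0.002], [0.965, 0.264, 0.001], [0.002, -0.001, -1.0]]
contact_force: [0.4, 1.1, -0.2]
gripper_width: 52.7
grip_force: 0.0
```

Emit:
arm_command(
  plan=[0,0,0,0,0,0,0.2,0,0,0,0,0,0,0.2],
)

```text
time_s: 9.7
position: [514.6, -420.5, 156.2]
orientation: [[-0.255, 0.967, -0.001], [0.967, 0.255, 0.001], [0.001, -0.001, -1.0]]
contact_force: [0.4, 0.3, -0.3]
gripper_width: 52.6
grip_force: 0.0
```

```bash
python3 -c "
from h import *
to(516.5,-421.8,43,105)
im=arm.snapshot('top');cv2.imwrite('pics/t2.png',cv2.resize(im[130:280,265:445,::-1],None,fx=4,fy=4,interpolation=cv2.INTER_CUBIC))"
```

```text
now [ 514.58 -420.48  156.16] yaw 104.74736288387606 W 52.56008794509929 shift [ -1.86   1.58 113.16] wz -0.004409349489105927
```

View pics/t2.png

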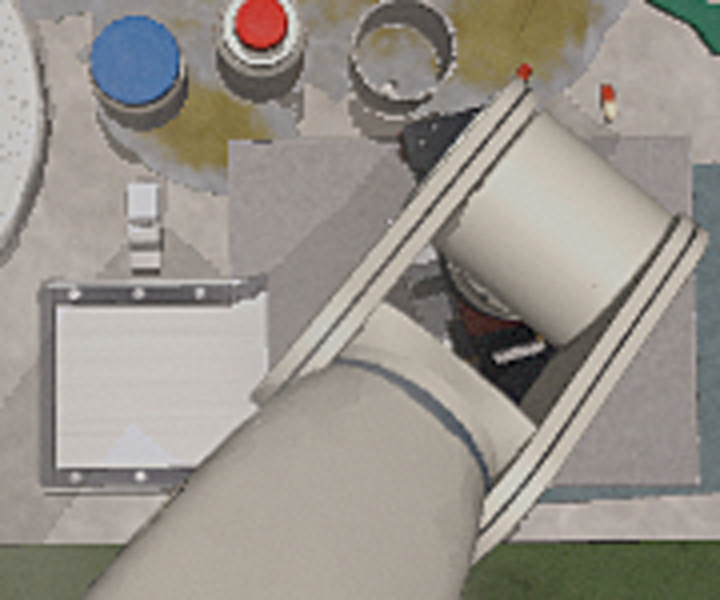

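The block stands on the table at crop (145,225), clear of the dock, jar and bottle. Now I go down to the handle.

Emit:
arm_command(
  plan=[-2,2,30,0,0,0,0.2,-2,2,65,0,0,0,0.2,-2,2,95,0,0,0,0.2,-2,2,113,0,0,0,0.2,-2,2,113,0,0,0,0.2],
)

```text
time_s: 10.38
position: [516.6, -421.6, 42.5]
orientation: [[-0.257, 0.966, -0.002], [0.966, 0.257, 0.002], [0.002, -0.001, -1.0]]
contact_force: [0.2, 0.0, 0.3]
gripper_width: 52.9
grip_force: 0.0
```

Emit:
arm_command(
  plan=[0,0,0,0,0,0,-1,0,0,0,0,0,0,-1,0,0,0,0,0,0,-1,0,0,0,0,0,0,-1,0,0,0,0,0,0,-1],
)

```text
time_s: 11.0
position: [517.4, -422.2, 44.1]
orientation: [[-0.258, 0.966, 0.0], [0.966, 0.258, -0.0], [-0.0, 0.0, -1.0]]
contact_force: [-0.1, 0.6, 1.7]
gripper_width: 11.4
grip_force: 30.0
```

Emit:
arm_command(
  plan=[0,0,0,0,0,0,-1,0,0,0,0,0,0,-1],
)

```text
time_s: 11.25
position: [517.4, -422.3, 44.1]
orientation: [[-0.258, 0.966, 0.0], [0.966, 0.258, -0.0], [-0.0, 0.0, -1.0]]
contact_force: [-1.1, 0.9, 4.6]
gripper_width: 10.9
grip_force: 30.0
```

Emit:
arm_command(
  plan=[4,-5,-1,0,0,0.02,-1,9,-11,-1,0,0,0.045,-1,15,-18,-1,0,0,0.075,-1,20,-24,-1,0,0,0.105,-1,25,-30,-1,0,0,0.13,-1],
)

```text
time_s: 11.88
position: [481.2, -405.4, 44.6]
orientation: [[-0.129, 0.992, -0.0], [0.992, 0.129, 0.0], [0.0, -0.0, -1.0]]
contact_force: [1.5, -0.7, -4.4]
gripper_width: 11.4
grip_force: 30.0
```

```bash
python3 -c "
from h import *
o=arm.get_obs();print(o['contact_force'],o['ft_torque'])
to(445.8,-390,44,89.8)"
```

```text
[ 1.45 -0.69 -4.43] [-0.09 -0.24  0.19]
now [ 481.21 -405.37   44.65] yaw 97.40109402797287 W 11.42446247132032 shift [ 19.8  -33.14   0.66] wz 0.13266411754180443
```

Emit:
arm_command(
  plan=[4,-6,0,0,0,0.025,-1,8,-13,0,0,0,0.05,-1,12,-20,0,0,0,0.08,-1,16,-27,0,0,0,0.11,-1,20,-33,0,0,0,0.133,-1],
)

```text
time_s: 12.5
position: [446.0, -390.1, 44.8]
orientation: [[0.004, 1.0, 0.0], [1.0, -0.004, -0.0], [-0.0, 0.0, -1.0]]
contact_force: [1.1, -0.2, -4.2]
gripper_width: 11.6
grip_force: 30.0
```

Emit:
arm_command(
  plan=[0,0,0,0,0,0,-1],
)

```text
time_s: 12.62
position: [445.6, -389.6, 44.7]
orientation: [[0.003, 1.0, -0.001], [1.0, -0.003, 0.001], [0.001, -0.001, -1.0]]
contact_force: [-0.2, 2.1, -3.0]
gripper_width: 11.0
grip_force: 30.0
```

```bash
python3 -c "
from h import *
to(445.8,-330,57,89.8)
im=arm.snapshot('scene');np.save('pics/s3.npy',im);t=arm.snapshot('top');np.save('pics/t3.npy',t)
cv2.imwrite('pics/s3.png',np.hstack([cv2.resize(a,None,fx=3,fy=3,interpolation=cv2.INTER_CUBIC)[:,:399] for a in (im[195:345,295:428,::-1],t[150:300,300:433,::-1])]))"
```

```text
now [ 445.65 -389.58   44.65] yaw 89.83898749293876 W 10.99634525339666 shift [ 59.59  -0.03 -12.28] wz 0.0006804601188793811
```

View pics/s3.png

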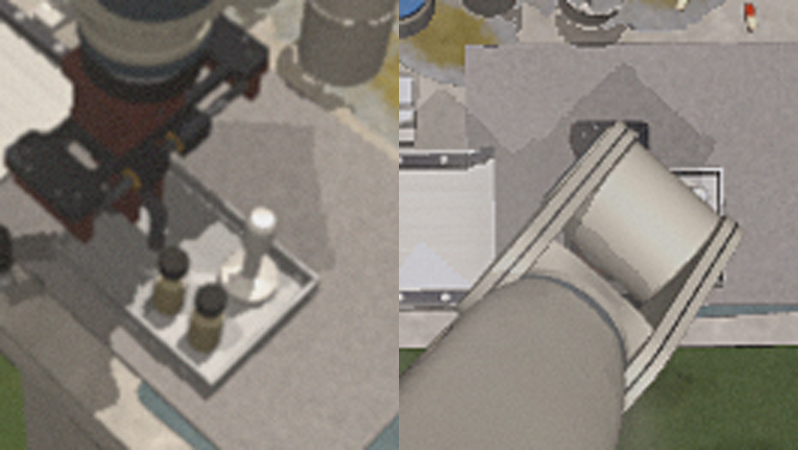

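The tray is still on its base with the rod and both vials standing. Its tail corners are at scene (400,288) and (365,326), and top (407.7,206.7) and (407.7,245.7). I check its alignment from these.

```bash
python3 -c "
from h import *
a=onz('top',407.4,206.4,26);b=onz('top',407.4,245.4,26)
c=onz('scene',400,288,26);d=onz('scene',365,325.5,26)
for p,q in((a,b),(c,d)): print(p,q,(p+q)/2,np.linalg.norm(p-q),np.degrees(np.arctan2((p-q)[1],(p-q)[0])))
print(tri((407.4,206.4),(400,288)),tri((407.4,245.4),(365,325.5)))"
```

```text
[ 499.16 -510.39   26.  ] [ 387.99 -508.14   26.  ] [ 443.58 -509.26   26.  ] 111.19260084173068 -1.1611445416368007
[ 497.94 -510.24   26.  ] [ 386.98 -515.15   26.  ] [ 442.46 -512.69   26.  ] 111.07069547204193 2.533867160023232
(array([ 498.88, -510.25,   24.87]), np.float64(0.9530503634930289)) (array([ 389.12, -511.28,   16.36]), np.float64(4.03544826617971))
```

Emit:
arm_command(
  plan=[2,0,-3,0,0.025,0,-1,8,0,-7,0,0.055,0,-1,17,0,-11,0,0.085,0,-1,26,0,-13,0,0.105,0,-1,34,0,-14,0,0.105,0,-1],
)

```text
time_s: 13.35
position: [446.5, -355.8, 58.8]
orientation: [[0.002, 1.0, 0.0], [0.994, -0.002, 0.105], [0.105, -0.0, -0.994]]
contact_force: [-0.5, -1.0, -5.7]
gripper_width: 11.3
grip_force: 30.0
```

```bash
python3 -c "
from h import *
o=arm.get_obs();print(o['contact_force'],o['ft_torque'],o['position'])
im=arm.snapshot('scene')
cv2.imwrite('pics/s4.png',cv2.resize(im[195:345,255:425,::-1],None,fx=4,fy=4,interpolation=cv2.INTER_CUBIC))"
```

```text
[-0.48 -1.04 -5.73] [-0.21  0.03  0.03] [ 446.54 -355.79   58.81]
```

View pics/s4.png

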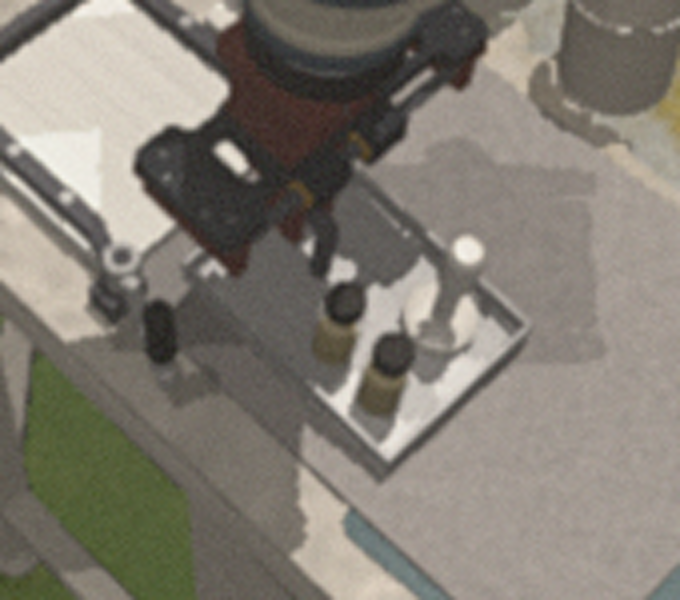

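Emit:
arm_command(
  plan=[9,0,1,0,0,0,-1,21,0,2.2,0,0,0,-1,33,0,3.5,0,0,0,-1,45,0,4.8,0,0,0,-1,56,0,6,0,0,0,-1],
)

```text
time_s: 14.02
position: [446.7, -298.9, 58.7]
orientation: [[0.002, 1.0, 0.0], [0.994, -0.002, 0.105], [0.105, -0.0, -0.994]]
contact_force: [1.0, -0.2, -4.7]
gripper_width: 11.1
grip_force: 30.0
```

```bash
python3 -c "
from h import *
o=arm.get_obs();print(o['contact_force'],o['ft_torque'],o['position'],o['orientation'])"
```

```text
[ 1.   -0.19 -4.73] [-0.19  0.01  0.02] [ 446.71 -298.91   58.69] [[ 0.    1.    0.  ]
 [ 0.99 -0.    0.1 ]
 [ 0.1  -0.   -0.99]]
```

Emit:
arm_command(
  plan=[12,0,1.3,0,0,0,-1,24,0,2.5,0,0,0,-1,36,0,4,0,-0.01,0,-1,48,0,5.5,0,-0.03,0,-1,60,0,7.7,0,-0.05,0,-1],
)

```text
time_s: 14.65
position: [447.1, -238.9, 57.5]
orientation: [[0.002, 1.0, 0.001], [0.999, -0.002, 0.053], [0.053, 0.001, -0.999]]
contact_force: [1.4, -2.4, -3.1]
gripper_width: 11.2
grip_force: 30.0
```

```bash
python3 -c "
from h import *
o=arm.get_obs();print(o['contact_force'],o['ft_torque'],o['position'],o['orientation'])"
```

```text
[ 1.38 -2.41 -3.14] [-0.36  0.04  0.01] [ 447.14 -238.95   57.53] [[ 0.    1.    0.  ]
 [ 1.   -0.    0.05]
 [ 0.05  0.   -1.  ]]
```

Emit:
arm_command(
  plan=[9,0,1,0,-0.012,0,-1,18,-0.5,2.2,0,-0.025,0,-1,28,-1,3.6,0,-0.04,0,-1,37,-1,5,0,-0.053,0,-1,40,-1,5.4,0,-0.053,0,-1],
)

```text
time_s: 15.28
position: [445.9, -198.5, 54.1]
orientation: [[0.001, 1.0, -0.0], [1.0, -0.001, 0.002], [0.002, -0.0, -1.0]]
contact_force: [0.5, -1.4, -2.9]
gripper_width: 11.1
grip_force: 30.0
```

```bash
python3 -c "
from h import *
o=arm.get_obs();print(o['contact_force'],o['ft_torque'],o['position'],o['orientation'])"
```

```text
[ 0.45 -1.44 -2.9 ] [-0.32 -0.03 -0.03] [ 445.86 -198.45   54.11] [[ 0.  1. -0.]
 [ 1. -0.  0.]
 [ 0. -0. -1.]]
```

Emit:
arm_command(
  plan=[7,0,0,0,0,0,-1,14,0,0,0,0,0,-1,20,0,0,0,0,0,-1,24,0,0,0,0,0,-1,26,0,0,0,0,0,-1],
)

```text
time_s: 15.9
position: [445.9, -172.9, 54.1]
orientation: [[0.002, 1.0, -0.0], [1.0, -0.002, 0.002], [0.002, -0.0, -1.0]]
contact_force: [-0.9, -2.0, -3.7]
gripper_width: 11.4
grip_force: 30.0
```

Emit:
arm_command(
  plan=[1.5,0,0,0,0,0,-1,3,0,0,0,0,0,-1,3,0,0,0,0,0,-1],
)

```text
time_s: 16.27
position: [446.0, -170.0, 54.2]
orientation: [[0.002, 1.0, -0.0], [1.0, -0.002, 0.002], [0.002, -0.0, -1.0]]
contact_force: [-0.0, -0.3, -4.3]
gripper_width: 11.4
grip_force: 30.0
```

Emit:
arm_command(
  plan=[1,0,0,0,0,0,-1,2,0,0,0,0,0,-1,2,0,0,0,0,0,-1],
)

```text
time_s: 16.65
position: [446.0, -168.1, 54.1]
orientation: [[0.002, 1.0, -0.0], [1.0, -0.002, 0.002], [0.002, -0.0, -1.0]]
contact_force: [0.6, -0.0, -4.1]
gripper_width: 11.2
grip_force: 30.0
```

Emit:
arm_command(
  plan=[1,0,0,0,0,0,-1,2,0,0,0,0,0,-1,2,0,0,0,0,0,-1],
)

```text
time_s: 17.02
position: [446.1, -167.4, 54.4]
orientation: [[0.001, 1.0, 0.0], [1.0, -0.001, 0.0], [0.0, 0.0, -1.0]]
contact_force: [-2.7, -11.5, -3.3]
gripper_width: 11.0
grip_force: 30.0
```

At the stop (11.5 N). I release the handle and rise.

Emit:
arm_command(
  plan=[0,0,0.5,0,0,0,-0.2,0,0,0.5,0,0,0,-0.2,0,0,0.5,0,0,0,-0.2,0,0,0.5,0,0,0,-0.2,0,0,-5,0,0,0,-0.2],
)

```text
time_s: 17.65
position: [445.7, -166.0, 59.1]
orientation: [[0.002, 1.0, -0.001], [1.0, -0.002, 0.002], [0.002, -0.001, -1.0]]
contact_force: [-0.5, -0.5, 0.1]
gripper_width: 35.1
grip_force: 0.0
```

Emit:
arm_command(
  plan=[0,0,-35,0,0,0,-0.2,0,0,-80,0,0,0,-0.2,0,0,-90,0,0,0,-0.2,0,0,-90,0,0,0,-0.2],
)

```text
time_s: 18.15
position: [446.3, -166.4, 149.7]
orientation: [[0.002, 1.0, 0.001], [1.0, -0.002, 0.001], [0.001, 0.001, -1.0]]
contact_force: [0.3, -0.3, 0.6]
gripper_width: 34.9
grip_force: 0.0
```

```bash
python3 - <<'E'
from h import *
to(349,-357.5,150,90)
im=arm.snapshot('scene');np.save('pics/s5.npy',im);t=arm.snapshot('top');np.save('pics/t5.npy',t)
cv2.imwrite('pics/s5.png',np.hstack([cv2.resize(a,None,fx=4,fy=4,interpolation=cv2.INTER_CUBIC) for a in (im[180:305,215:315,::-1],t[165:290,270:370,::-1])]))
E
```

```text
now [ 446.25 -166.44  149.65] yaw 89.88728711487899 W 34.94206757092086 shift [-191.25  -96.87   -0.76] wz -0.0019672109547840535
```

View pics/s5.png

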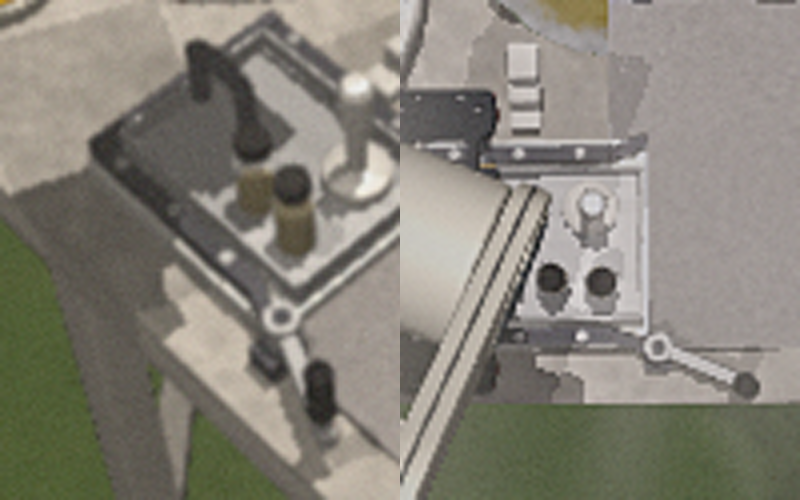

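The tray is home, with the rod at (592,205) and the vials at (551,278) and (601,280) standing in it. The gate knob is still at (746,385). Now I go to the knob.

Emit:
arm_command(
  plan=[-40,-20,0,0,0,0,0.2,-90,-45,0,0,0,0,0.2,-140,-71,0,0,0,0,0.2,-180,-92,0,0,0,0,0.2,-192,-97.5,0,0,0,0,0.2],
)

```text
time_s: 18.88
position: [346.4, -359.3, 147.3]
orientation: [[0.005, 1.0, -0.002], [1.0, -0.005, 0.004], [0.004, -0.002, -1.0]]
contact_force: [-0.5, -0.3, -0.4]
gripper_width: 52.6
grip_force: 0.0
```

Emit:
arm_command(
  plan=[0,0,0,0,0,0,0.2,0,0,20,0,0,0,0.2,0,0,40,0,0,0,0.2,0,0,40,0,0,0,0.2],
)

```text
time_s: 19.38
position: [347.9, -355.7, 107.3]
orientation: [[0.0, 1.0, -0.003], [1.0, -0.0, 0.005], [0.005, -0.003, -1.0]]
contact_force: [-0.6, 0.2, -0.0]
gripper_width: 52.3
grip_force: 0.0
```

```bash
python3 -c "
from h import *
to(348.5,-358.5,55,90)"
```

```text
now [ 347.87 -355.7   107.33] yaw 89.98907407580485 W 52.30574517369927 shift [-3.06  0.77 52.31] wz -0.0001906933510284161
```

Emit:
arm_command(
  plan=[-3,1,18,0,0,0,0.2,-3,1,40,0,0,0,0.2,-3,1,52,0,0,0,0.2,-3,1,52,0,0,0,0.2],
)

```text
time_s: 19.88
position: [348.8, -360.5, 56.0]
orientation: [[0.002, 1.0, -0.001], [1.0, -0.002, 0.003], [0.003, -0.001, -1.0]]
contact_force: [0.6, -0.5, 0.3]
gripper_width: 52.7
grip_force: 0.0
```

Emit:
arm_command(
  plan=[0,0,0,0,0,0,-1,0,0,0,0,0,0,-1,0,0,0,0,0,0,-1,0,0,0,0,0,0,-1,0,0,0,0,0,0,-1],
)

```text
time_s: 20.5
position: [349.1, -361.2, 57.0]
orientation: [[0.002, 1.0, 0.0], [1.0, -0.002, 0.002], [0.002, 0.0, -1.0]]
contact_force: [-1.6, -1.2, 2.8]
gripper_width: 15.2
grip_force: 30.0
```

Emit:
arm_command(
  plan=[0,0,0,0,0,0,-1],
)

```text
time_s: 20.62
position: [349.1, -361.2, 57.0]
orientation: [[0.002, 1.0, 0.0], [1.0, -0.002, 0.002], [0.002, 0.0, -1.0]]
contact_force: [-1.0, -0.4, 3.6]
gripper_width: 15.5
grip_force: 30.0
```

Emit:
arm_command(
  plan=[-2.9,9.4,0,0,0,0,-1,-4.2,19,0,0,0,0,-1,-4.2,28.7,0,0,0,0,-1,-2.7,38.4,0,0,0,0,-1,0.3,47.7,0,0,0,0,-1],
)

```text
time_s: 21.25
position: [396.5, -360.9, 57.0]
orientation: [[0.001, 1.0, -0.001], [1.0, -0.001, 0.002], [0.002, -0.001, -1.0]]
contact_force: [-4.5, -2.8, 6.6]
gripper_width: 15.5
grip_force: 30.0
```

Emit:
arm_command(
  plan=[4.2,8.7,0,0,0,0,-1,9.8,16.7,0,0,0,0,-1,16.5,23.8,0,0,0,0,-1,24.1,29.8,0,0,0,0,-1,32.6,34.6,0,0,0,0,-1],
)

```text
time_s: 21.88
position: [431.2, -328.6, 57.2]
orientation: [[0.001, 1.0, -0.001], [1.0, -0.001, 0.001], [0.001, -0.001, -1.0]]
contact_force: [-5.9, -3.8, 6.1]
gripper_width: 15.2
grip_force: 30.0
```

Emit:
arm_command(
  plan=[9.1,3.5,0,0,0,0,-1,18.6,5.6,0,0,0,0,-1,25,6.2,0,0,0,0,-1,28,6.2,0,0,0,0,-1,28,6.2,0,0,0,0,-1],
)

```text
time_s: 22.5
position: [437.9, -300.6, 57.2]
orientation: [[0.001, 1.0, 0.0], [1.0, -0.001, 0.001], [0.001, 0.0, -1.0]]
contact_force: [-2.3, -1.7, 5.8]
gripper_width: 15.5
grip_force: 30.0
```

Emit:
arm_command(
  plan=[1.5,0,0,0,0,0,-1,3,0,0,0,0,0,-1],
)

```text
time_s: 22.75
position: [438.0, -298.2, 57.2]
orientation: [[0.001, 1.0, 0.001], [1.0, -0.001, 0.001], [0.001, 0.001, -1.0]]
contact_force: [-2.7, -4.2, 5.2]
gripper_width: 15.4
grip_force: 30.0
```

Emit:
arm_command(
  plan=[1.5,0,0,0,0,0,-1,3,0,0,0,0,0,-1,3,0,0,0,0,0,-1],
)

```text
time_s: 23.12
position: [438.1, -296.0, 57.2]
orientation: [[0.001, 1.0, 0.001], [1.0, -0.001, -0.001], [-0.001, 0.001, -1.0]]
contact_force: [-3.3, -10.1, 2.5]
gripper_width: 15.4
grip_force: 30.0
```

Stop force is rising (10 N), so the gate is shut. I release, lift, and check.

Emit:
arm_command(
  plan=[0,0,0,0,0,0,-0.1,0,0,0,0,0,0,-0.1,0,0,0,0,0,0,-0.1,0,0,-10,0,0,0,-0.1,0,0,-40,0,0,0,-0.1],
)

```text
time_s: 23.75
position: [436.9, -293.6, 96.6]
orientation: [[0.002, 1.0, -0.002], [1.0, -0.002, 0.004], [0.004, -0.002, -1.0]]
contact_force: [0.5, -0.2, -0.1]
gripper_width: 39.4
grip_force: 0.0
```

Emit:
arm_command(
  plan=[0,0,-50,0,0,0,-0.1,0,0,-100,0,0,0,-0.1,0,0,-150,0,0,0,-0.1,50,0,-180,0,0,0,-0.1,110,0,-180,0,0,0,-0.1],
)

```text
time_s: 24.38
position: [439.3, -184.6, 280.5]
orientation: [[0.004, 1.0, 0.006], [1.0, -0.004, -0.0], [-0.0, 0.006, -1.0]]
contact_force: [1.4, 0.1, 0.0]
gripper_width: 39.6
grip_force: 0.0
```

Emit:
arm_command(
  plan=[60,0,0,0,0,0,0,120,0,0,0,0,0,0,170,0,0,0,0,0,0,200,0,0,0,0,0,0,200,0,0,0,0,0,0],
)

```text
time_s: 25.0
position: [438.1, 16.8, 278.1]
orientation: [[-0.002, 1.0, 0.001], [1.0, 0.002, 0.002], [0.002, 0.001, -1.0]]
contact_force: [0.2, -0.7, 1.0]
gripper_width: 43.9
grip_force: 0.0
```

```bash
python3 - <<'E'
from h import *
im=arm.snapshot('scene');t=arm.snapshot('top')
cv2.imwrite('pics/s6.png',np.hstack([cv2.resize(a,None,fx=4,fy=4,interpolation=cv2.INTER_CUBIC) for a in (im[165:290,225:325,::-1],t[165:290,265:365,::-1])]))
E
```

```text
(no output)
```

View pics/s6.png

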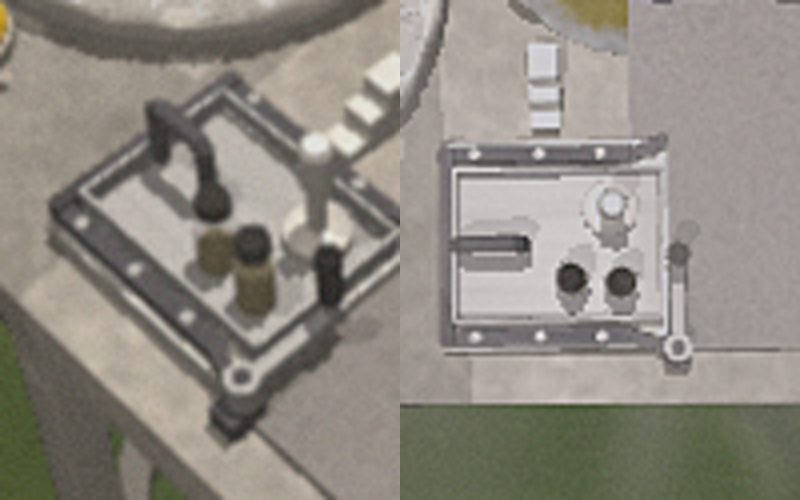

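The gate is shut, with hinge at (678,348) and knob at (679,253) in line across the mouth. The tray is against the stop with its contents standing, and the block is upright and clear of the dock.

```bash
python3 -c "
from bench import arm
print(arm.sign_off())"
```

```text
the job is handed in; nothing more can be done
None
```

I handed the job in at about 25 s of the 61 s, but the hand-in returned no verdict. The last pictures show the block upright on the table clear of the dock, the tray home against the stop with the rod and vials standing, and the gate shut with the arm clear.

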